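Draw the long cassette out of the sterilising rack

ROBOT

A 7-joint arm with a two-finger parallel gripper is mounted at the origin on the work surface. World frame = base frame: x ahead of the robot, y to its left, z up, the work surface at z = 0. Lengths are in m, angles in degrees, forces in N, time in s.
With the tool pointing down it reaches from about 0.425 to 0.875 m from the base axis. Payload 4.7 kg.
Tool frame: the origin (TCP) lies at the very end of the fingers, on their centre line; the grasp point (between the pads) lies 19 mm behind it; y points along the fingers, z is the direction in which the jaws open and shut, and the axes are right-handed (so a half turn about y gives the same grasp; the last joint's range is limited). The gripper opens to 87 mm and grips with 3 to 60 N. Pads are 19 mm wide; open, the fingers measure 117 mm over their backs; the gripper's body (75 mm by 190 mm) begins 51 mm behind the grasp point.
Start: joints at [77.011, 18.392, -4.016, 83.108, 1.295, 78.541, -3.26], TCP at [0.155, -0.631, 0.199] pointing down, gripper open.
Joint ranges: [-163.93, 163.93], [-17.29, 119.83], [-79.2, 71.16], [3.27, 140.29], [-89.18, 269.18], [5.43, 117.66], [-154.24, 154.24]. Speed limits (degrees/s): [147.25, 147.25, 180, 180, 180, 180, 180].

INTERFACE

Orientations are given as [roll, pitch, yaw] about the fixed x, y, z axes, in that order (R = Rz(yaw) Ry(pitch) Rx(roll)).
In Python, from cell import env gives the robot as it stands.
- The arm moves only by the shell command python3 -m pendant 'ROWS' [FORCE]. ROWS is JSON, one flat list of numbers, 7 for each row, row after row: the shift along the world's x, y, z in units of 40 mm (1.0 is 40 mm), then the turn, a rotation vector about the world's x, y, z in units of 10 degrees (1.0 is 10 degrees), then the finger opening in mm, from 0 to 87. In form: [x, y, z, wx, wy, wz, jaw, x, y, z, wx, wy, wz, jaw, ...]. A call has 1 to 10 rows; each row shifts and turns the commanded pose from where the row before left it; what a row does not reach is not made up. A row lasts 1/8 s, in which the tool goes at most 62.5 mm and 10.7 degrees, less where a joint would pass 70% of its speed; a pose out of reach is approached as far as the arm can. A call is refused whole if a number of a shift passes 1 or a number of a turn 1, either way. A call with a gripper value outside its range is refused whole. The fingers move at their own pace and stop on an object; FORCE is the grip in N (left out, the last holds). Time passes only in rows, so rows that do not move let the fingers close. It gives the time, the measured TCP pose, the force and the opening at its end, in the units of the state.
- env.get_obs(): the state, without advancing time (a new reading comes with each control period).
- env.read_camera(name): name is "side" or "top"; returns a dict with "image" (420x560x3 uint8, red, green, blue), "fx", "fy", "cx", "cy" (pixels), "cam_to_world" (4x4, takes a point from camera to world coordinates). Camera axes: x right, y up, looking along -z (the intrinsics and any distortion apply to the point x, -y, -z); pixel columns grow to the right and rows downward; lengths in m; the calibration is good to about 2 mm. A picture is of the moment at which its call begins. There is no depth.
- env.sign_off(): hands the job in, once; it reports no verdict.
The state is a dict: "time_s": time; "qpos": joint angles; "joint_velocities": joint speeds; "effort": joint torques, N m; "tool_pos": TCP position; "tool_rot": TCP orientation; "force": force on the tool from outside, world axes, zero at the start; "wrist_torque": the same for the moment, N m; "grip_width": finger opening in m.
Only numpy, scipy, OpenCV 4.12 (cv2) and the standard library are available. Lean on these libraries where they do the work, as an engineer would, in place of code of your own. Each camera call takes 0.05 s, during which the arm holds its last target.

TASK

Take the long instrument cassette out of the sterilising rack: lift its handle end over the front lip while its back end stays down under the keeper bar, then draw it out endwise, straight along its lane, and lay it flat and wholly on the dark rubber mat in front of the rack. Leave the short cassette and everything else on the table where they are, and let go of the cassette.

Things in the scene. Friction and masses are not known exactly. Their poses are not given: they have to be found in the camera images.
- rack: Fixed dark steel rack, 170 wide (x) x 240 long (y) x 40 high. Origin on the table under the middle of its front lip's outer face; +y points out of the mouth, away from the rack, which fills y = -240 to 0; z up. Floor 8 above the table. Two lanes at x = -45 and +45, each 44 wide between walls 14 high above the floor; back stop at y = -236. Either lane may hold the long cassette.
- lip (a point): Middle of the top edge of the rack's front lip: 4 mm thick, across both lanes, its top 26 mm above the table (18 mm above the rack's floor).
- keeper (a point): Middle of the underside of the keeper bar, an 8 mm round bar across both lanes 200 mm behind the rack's mouth. Underside 32 mm above the table, 8 mm above the top of a cassette that lies on the rack's floor, so the long cassette cannot be lifted out level. The rack is otherwise open from above.
- long_cassette: Loose flat steel box, 36 wide (x) x 220 long (y) x 16 high (z), 0.2 to 0.42 kg, balanced near mid-length. Origin: middle of its lower front edge, at the lip; body runs to y = -220. It starts on a lane's floor, front end 3 to 8 mm behind the lip's inner face. Upright flat grip on top, 10 thick (x) x 30 long (y) x 40 tall, centred 27 mm behind the front end, top 56 mm above the underside.
- long_cassette_front (a point): Middle of the lower front edge of the long cassette (same point as its origin).
- long_cassette_rear (a point): Middle of the lower rear edge of the long cassette.
- mat: Fixed dark rubber mat, 190 wide (x) x 300 long (y) x 4 mm thick, on the table in front of the rack's mouth, turned as the rack is; origin under its centre, y along the rack's y. Its near edge lies 10 to 30 mm out from the lip. The long cassette ends here.
- short_cassette: The short cassette in the other lane: as the long one but 130 mm long (same grip, same origin at the front end). Leave it there.
- forceps: Loose steel forceps, 136 x 24 x 6 mm, on the table beside the mat on its +x side; origin at the centre, on the table. Leave.
- gallipot: Small steel cup, 52 mm across, 40 mm high, beside the mat on its -x side; origin under its centre. Leave.
- dish: Round steel dish, 170 mm across, 45 mm high, to the robot's left; origin under its centre. Leave.
- jar: Glass jar with steel lid, 80 mm across, 100 mm high, beyond the dish; origin under its centre. Leave.
There are look-alikes about, which are no part of the job. What is shaped like the long_cassette but yellow is not meant.

How it is judged (in metres and radians):
On the way, in this order (a step that is already met when the one before it is completed fails the run):
1. Front end of the long cassette lifted more than 27 mm above the table (over the lip), its rear end within 12 mm of the rack floor and at least 150 mm behind the mouth (z of long_cassette_front in the frame of rack above 0.027 m and z of long_cassette_rear in the frame of rack below 0.02 m and y of long_cassette_rear in the frame of rack below -0.15 m), for 0.1 s.
2. Drawn out endwise: front end more than 80 mm out of the mouth, rear end still at least 10 mm inside, pointing along the lane within 0.25 rad (y of long_cassette_front in the frame of rack above 0.08 m and y of long_cassette_rear in the frame of rack below -0.01 m and angle between the y axis of long_cassette and the y axis of rack, either way round below 0.25 rad), for 0.1 s.
At the end, for the whole second after the job is handed in: The long cassette lies flat on the mat, right way up (within 0.06 rad, both lower end edges less than 10 mm above the table), both its ends within the mat's edges (3 mm over the end edges is allowed; its centreline at least 10 mm inside the side edges), clear of the rack, at rest and released (y of long_cassette_front in the frame of mat between -0.153 and 0.153 m and x of long_cassette_front in the frame of mat between -0.085 and 0.085 m and height (world z) of each of long_cassette_front, long_cassette_rear below 0.01 m and y of long_cassette_rear in the frame of mat between -0.153 and 0.153 m and x of long_cassette_rear in the frame of mat between -0.085 and 0.085 m and angle between long_cassette's own z axis and vertical below 0.06 rad and linear speed of long_cassette below 0.02 m/s and contact force between long_cassette and rack below 0.1 N); the robot touches nothing.
It fails at once if the short cassette moved more than 25 mm from its place (distance of short_cassette from where it was at the start of the episode above 0.025 m).
It fails at once if the forceps, cup, dish or jar moved more than 25 mm from its place (distance of any of forceps, gallipot, dish, jar from where it was at the start of the episode above 0.025 m).
It also fails if it takes over 45 s, if anything falls off the work surface, if the arm or the gripper's body presses on something with over 40 N, if the wrist force passes 120 N, or if a joint passes its speed limit or range.

## Working session

There is one attempt and no reset: what is moved stays moved. The work goes in short steps, Python scripts to look and compute and a shell command to move; the robot and the scene stay as the last step left them, time stands still between calls to the robot, and variables do not carry over. Pictures are saved under pics/ and viewed, and the job is handed in when it is done.

```bash
mkdir -p pics; ls; python3 - <<'E'
from cell import env
import cv2,numpy as np
o=env.get_obs()
for k in('time_s','tool_pos','tool_rot','force','grip_width'):print(k,o[k])
for n in('side','top'):
    c=env.read_camera(n);cv2.imwrite(f'pics/{n}0.png',c['image'][:,:,::-1])
    print(n,c['fx'],c['fy'],c['cx'],c['cy'],[k for k in c],np.round(c['cam_to_world'],4).tolist())
    np.savez(f'{n}0.npz',**{k:np.array(v) for k,v in c.items()})
E
```

```text
pics
time_s 0.0
tool_pos [ 0.15481533 -0.63068482  0.19794611]
tool_rot [-9.01092706e+01 -6.59809074e-03 -1.66201046e+02]
force [-0.04778272  0.13071933  0.60257583]
grip_width 0.08734398452984708
side 432.0741492241706 432.0741492241706 280.3245732268157 201.57618297119657 ['image', 'fx', 'fy', 'cx', 'cy', 'cam_to_world'] [[0.931, 0.2722, -0.2432, 0.2398], [-0.3645, 0.6577, -0.6592, -0.6607], [-0.0195, 0.7024, 0.7115, 0.7966], [0.0, 0.0, 0.0, 1.0]]
top 533.7299357592633 533.7299357592633 282.4693903197848 205.02898615369307 ['image', 'fx', 'fy', 'cx', 'cy', 'cam_to_world'] [[-0.0302, 0.9842, -0.1747, 0.2677], [-0.9995, -0.0301, 0.0032, 0.0321], [-0.0021, 0.1747, 0.9846, 1.3431], [0.0, 0.0, 0.0, 1.0]]
```

View pics/side0.png

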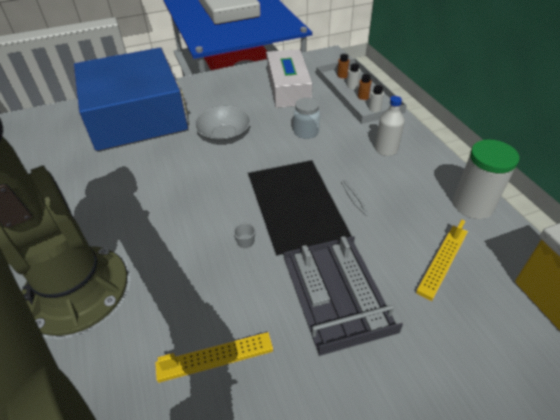

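View pics/top0.png

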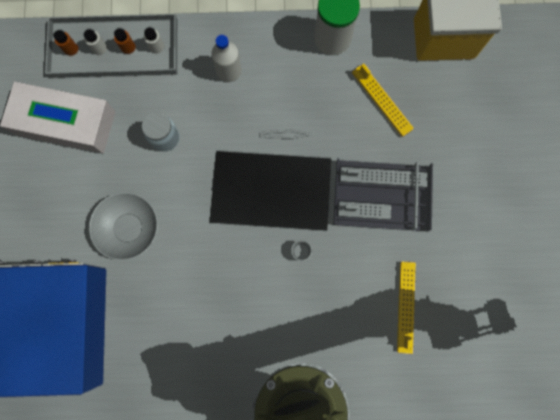

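```bash
python3 - <<'E'
import cv2
a=cv2.imread('pics/top0.png')[140:245,200:440];cv2.imwrite('pics/top0c.png',cv2.resize(a,None,fx=3.3,fy=3.3,interpolation=cv2.INTER_CUBIC))
a=cv2.imread('pics/side0.png')[225:355,270:410];cv2.imwrite('pics/side0c.png',cv2.resize(a,None,fx=4.5,fy=4.5,interpolation=cv2.INTER_CUBIC))
E
```

```text
(no output)
```

View pics/top0c.png

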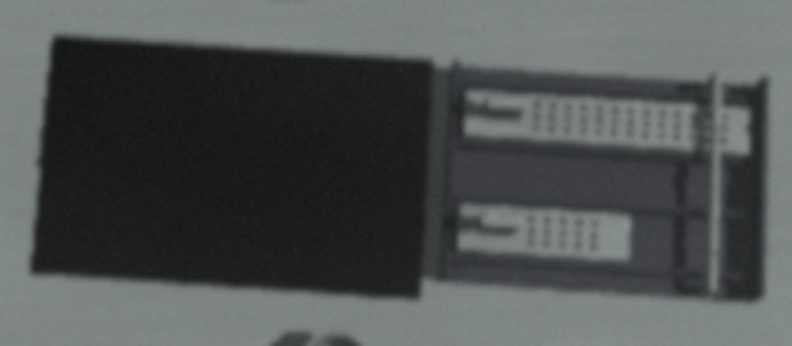

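View pics/side0c.png

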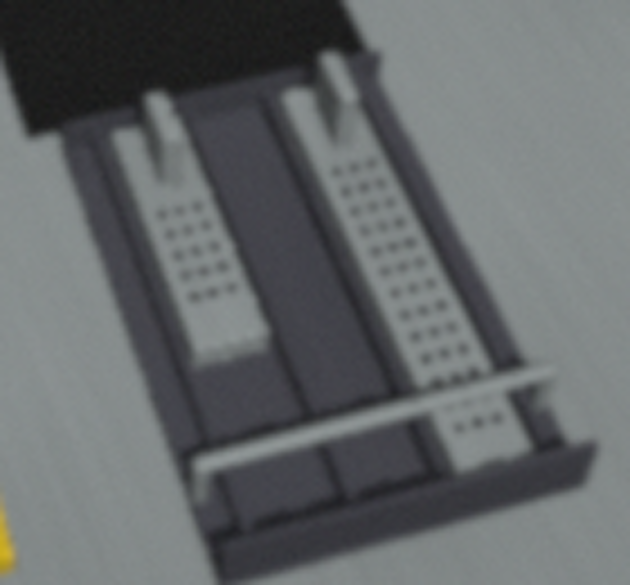

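```bash
cat > h.py <<'E'
import numpy as np,cv2
def load(f):
    d=np.load(f);return {k:d[k] for k in d}
def ray(c,u,v,z):
    T=c['cam_to_world'];d=T[:3,:3]@np.array([(u-c['cx'])/c['fx'],-(v-c['cy'])/c['fy'],-1.])
    p=T[:3,3];return p+d*(z-p[2])/d[2]
def proj(c,P):
    T=c['cam_to_world'];q=T[:3,:3].T@(np.array(P)-T[:3,3])
    return c['fx']*q[0]/-q[2]+c['cx'],c['fy']*q[1]/q[2]+c['cy']
def big(m):
    cs,_=cv2.findContours(m.astype(np.uint8),cv2.RETR_EXTERNAL,cv2.CHAIN_APPROX_NONE)
    return sorted(cs,key=cv2.contourArea)[::-1]
E
python3 - <<'E'
from h import *
for n in('top','side'):
    c=load(n+'0.npz');im=c['image'].astype(int);s=im.max(2)
    x0,y0,x1,y1=(200,140,440,245) if n=='top' else (240,150,410,355)
    roi=np.zeros(s.shape,bool);roi[y0:y1,x0:x1]=1
    m=big(roi&(s<45))[0]
    q=cv2.approxPolyDP(cv2.convexHull(m),5,True)[:,0]
    print(n,'mat',cv2.contourArea(m),q.tolist());
    for p in q:print('  ',np.round(ray(c,*p,.004),4)[:2])
    r2=np.zeros(s.shape,bool)
    if n=='top':r2[160:222,338:432]=1
    else:r2[235:335,290:400]=1
    print(im[178,378],im[190,378],im[285,330] )
    for k in big(cv2.morphologyEx((r2&(s>95)).astype(np.uint8),cv2.MORPH_CLOSE,np.ones((3,3))))[:3]:
        b=cv2.boxPoints(cv2.minAreaRect(k));print(' blob',cv2.contourArea(k))
        W=np.array([ray(c,*p,.024)[:2] for p in b]);print(np.round(b,1).tolist(),np.round(W,4).tolist())
E
```

```text
top mat 7932.5 [[217, 152], [328, 159], [325, 228], [211, 221]]
   [0.6502 0.1933]
   [ 0.6226 -0.0936]
   [ 0.4431 -0.0779]
   [0.4697 0.2101]
[121 128 125] [60 62 66] [125 131 128]
 blob 809.5
[[340.70001220703125, 180.60000610351562], [341.6000061035156, 166.5], [410.79998779296875, 171.10000610351562], [409.8999938964844, 185.1999969482422]] [[0.5601, -0.1213], [0.5966, -0.1255], [0.5792, -0.3003], [0.5428, -0.2953]]
 blob 639.5
[[338.70001220703125, 215.39999389648438], [339.70001220703125, 201.0], [391.29998779296875, 204.5], [390.29998779296875, 218.89999389648438]] [[0.471, -0.1119], [0.5075, -0.1161], [0.4948, -0.2452], [0.4584, -0.2404]]
 blob 409.0
[[343.0, 160.0], [431.0, 160.0], [431.0, 221.0], [343.0, 221.0]] [[0.6135, -0.1298], [0.6066, -0.3538], [0.45, -0.3414], [0.4567, -0.122]]
side mat 5616.0 [[311, 162], [349, 235], [277, 253], [249, 174]]
   [0.6483 0.1869]
   [ 0.6213 -0.0934]
   [ 0.4429 -0.0787]
   [0.4699 0.2061]
[135 141 141] [133 140 140] [67 67 74]
 blob 4510.5
[[290.0, 235.0], [399.0, 235.0], [399.0, 334.0], [290.0, 334.0]] [[0.4848, -0.0556], [0.7185, -0.1516], [0.5842, -0.3644], [0.3903, -0.2862]]
 blob 850.0
[[292.3999938964844, 250.0], [309.0, 243.6999969482422], [330.5, 301.1000061035156], [313.8999938964844, 307.29998779296875]] [[0.473, -0.0986], [0.5152, -0.0963], [0.4946, -0.25], [0.4571, -0.2504]]
 blob 1.5
[[394.0, 333.0], [399.0, 333.0], [399.0, 334.0], [394.0, 334.0]] [[0.5764, -0.359], [0.5853, -0.3626], [0.5842, -0.3644], [0.5753, -0.3608]]
```

```bash
python3 - <<'E'
from h import *
yaw=np.radians(-5.6);R=np.array([[np.cos(yaw),-np.sin(yaw)],[np.sin(yaw),np.cos(yaw)]])
f=np.array([.578,-.1234])
for n,(x0,y0,x1,y1),s in(('top',(320,155,440,235),6.5),('side',(280,225,410,355),4.6)):
    c=load(n+'0.npz');a=cv2.resize(c['image'][y0:y1,x0:x1,::-1],None,fx=s,fy=s,interpolation=cv2.INTER_CUBIC)
    def poly(pts,z,col):
        q=[]
        for p in pts:
            w=f+R@np.array(p);u,v=proj(c,[*w,z]);q.append([(u+.5-x0)*s,(v+.5-y0)*s])
        cv2.polylines(a,[np.array(q).astype(np.int32)],True,col,1)
    poly([(-.018,0),(.018,0),(.018,-.22),(-.018,-.22)],.024,(0,255,0))
    for z,col in((.064,(0,0,255)),(.024,(255,0,255))):poly([(-.005,-.012),(.005,-.012),(.005,-.042),(-.005,-.042)],z,col)
    cv2.imwrite(f'pics/{n}1m.png',a)
E
```

```text
(no output)
```

View pics/top1m.png

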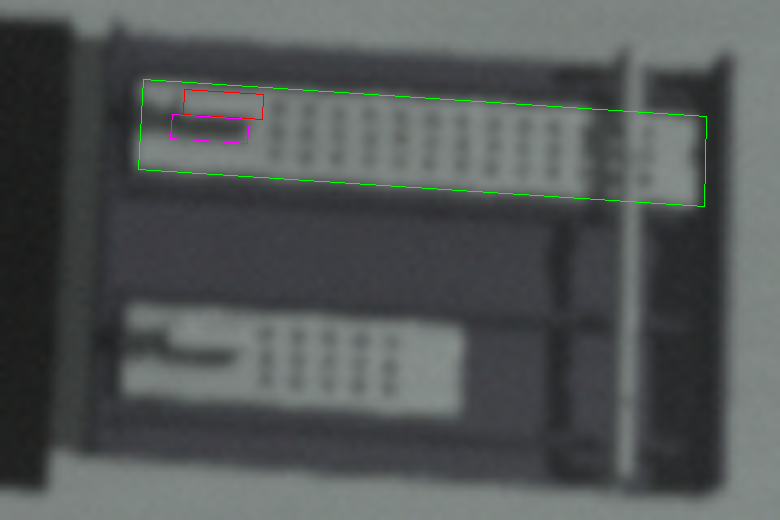

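View pics/side1m.png

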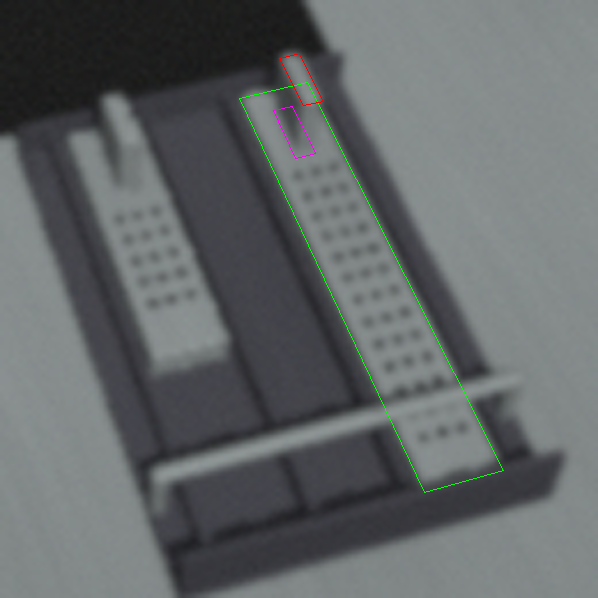

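The candidates are the grey steel long box in the rack (top ≈385,178, side ≈355,285), the grey short box (top 365,210) and two yellow boxes (top 408,308 and 383,100). The grey long one in the rack's +x lane is meant: it is steel, 220 mm long, and lies in a lane under the keeper. The enlarged crops confirm this, and the projected 36x220 outline and grip fit it in both views. Moving to above its grip.

```bash
python3 -m pendant '[0.8,0.92,0,0,0,0.54,60, 0.8,0.92,0,0,0,0.54,60, 0.8,0.92,0,0,0,0.54,60, 0.8,0.92,0,0,0,0.54,60, 0.8,0.92,0,0,0,0.54,60, 0.8,0.92,0,0,0,0.54,60, 0.8,0.92,0,0,0,0.54,60, 0.8,0.92,0,0,0,0.54,60, 0.8,0.92,0,0,0,0.54,60, 0.8,0.92,0,0,0,0.54,60]' 60
```

```text
time_s: 1.35
tool_pos: [0.4756, -0.262, 0.1988]
tool_rot: [-90.0, -0.0, -112.0]
force: [-0.0, -0.3, -0.2]
grip_width: 0.0599
```

```bash
python3 -m pendant '[0.8,0.95,0,0,0,0.55,40, 0.85,0.95,0,0,0,0.55,40, 0.85,0.925,0,0,0,0.54,40, 0,0,-0.8,0,0,0,40, 0,0,-0.8,0,0,0,40, 0,0,-0.8,0,0,0,40, 0,0,0,0,0,0,40, 0,0,0,0,0,0,40]' 60
python3 - <<'E'
from cell import env
import cv2
from h import *
for n,(x0,y0,x1,y1),s in(('top',(310,145,440,235),6),('side',(260,165,410,315),4)):
    c=env.read_camera(n);np.savez(n+'2.npz',**c);cv2.imwrite(f'pics/{n}2.png',cv2.resize(c['image'][y0:y1,x0:x1,::-1],None,fx=s,fy=s,interpolation=cv2.INTER_CUBIC))
E
```

```text
time_s: 2.35
tool_pos: [0.5756, -0.1503, 0.1042]
tool_rot: [-89.9, -0.0, -95.8]
force: [0.9, -0.6, -0.0]
grip_width: 0.0401
```

View pics/side2.png

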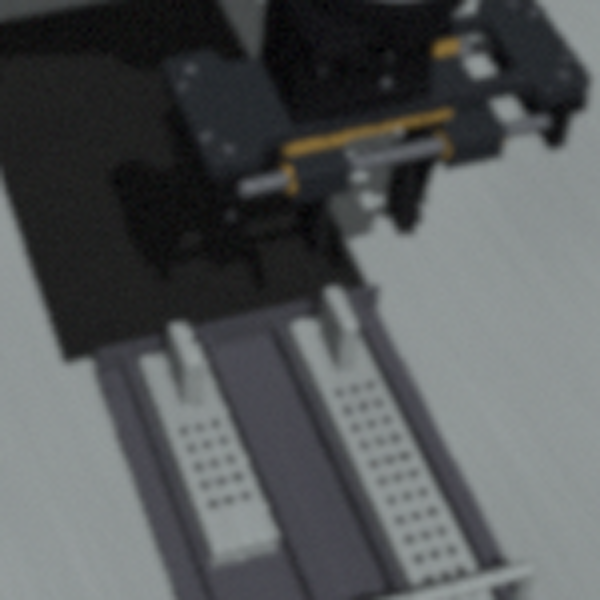

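View pics/top2.png

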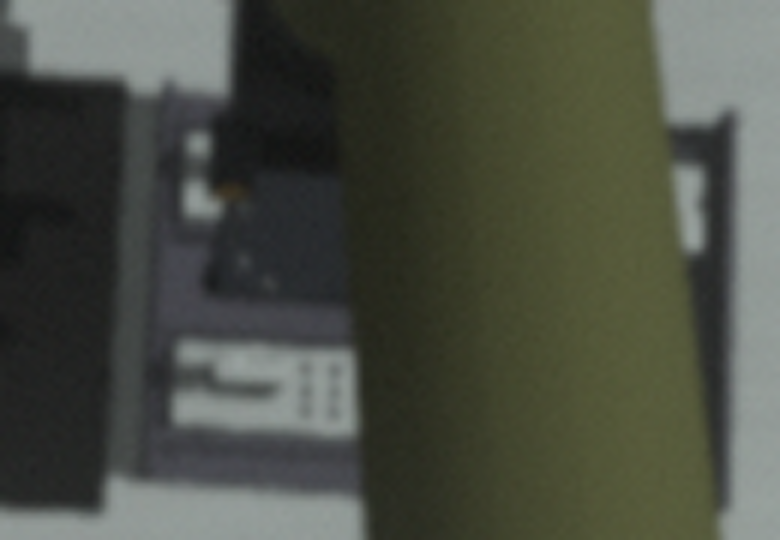

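The side view shows the gripper straddling the line of the grip (crop 340,320) and pointing down with nothing in the way. In the top view the wrist covers the grip. I'll descend about 73 mm and close.

```bash
python3 -m pendant '[0,0,-0.5,0,0,0,40, 0,0,-0.5,0,0,0,40, 0,0,-0.4,0,0,0,40, 0,0,-0.4,0,0,0,40, 0,0,0,0,0,0,40]' 60
python3 - <<'E'
from cell import env
import cv2
from h import *
for n,(x0,y0,x1,y1),s in(('side',(260,165,410,315),4),):
    c=env.read_camera(n);cv2.imwrite(f'pics/{n}3.png',cv2.resize(c['image'][y0:y1,x0:x1,::-1],None,fx=s,fy=s,interpolation=cv2.INTER_CUBIC))
E
```

```text
time_s: 3.08
tool_pos: [0.5736, -0.1499, 0.0291]
tool_rot: [-90.2, 0.0, -95.8]
force: [0.1, -0.5, 0.1]
grip_width: 0.0398
```

View pics/side3.png

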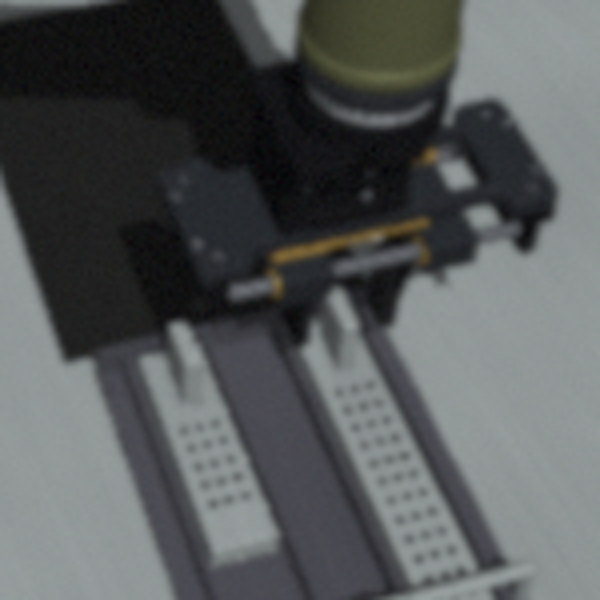

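The fingers straddle the grip, at crop (300,330) and (380,310) with the grip between them at (338,320). Closing.

```bash
python3 -m pendant '[0,0,0,0,0,0,20, 0,0,0,0,0,0,12, 0,0,0,0,0,0,4, 0,0,0,0,0,0,4, 0,0,0,0,0,0,4, 0,0,0,0,0,0,4]' 60
```

```text
time_s: 3.88
tool_pos: [0.5754, -0.1504, 0.0313]
tool_rot: [-90.0, -0.0, -95.8]
force: [1.4, -0.8, 0.3]
grip_width: 0.009
```

```bash
python3 -m pendant '[0,-0.02,0.16,0.19,-0.02,0,4, 0,-0.03,0.16,0.19,-0.02,0,4, 0,-0.03,0.16,0.19,-0.02,0,4, 0,-0.04,0.16,0.19,-0.02,0,4, 0,0,0,0,0,0,4, 0,0,0,0,0,0,4]' 60
python3 - <<'E'
from cell import env
import cv2
from h import *
for n,(x0,y0,x1,y1),s in(('side',(260,205,410,355),4),):
    c=env.read_camera(n);cv2.imwrite(f'pics/{n}4.png',cv2.resize(c['image'][y0:y1,x0:x1,::-1],None,fx=s,fy=s,interpolation=cv2.INTER_CUBIC))
E
```

```text
time_s: 4.62
tool_pos: [0.5746, -0.1551, 0.0563]
tool_rot: [-90.0, 7.6, -95.8]
force: [0.4, 0.1, -1.3]
grip_width: 0.0092
```

View pics/side4.png

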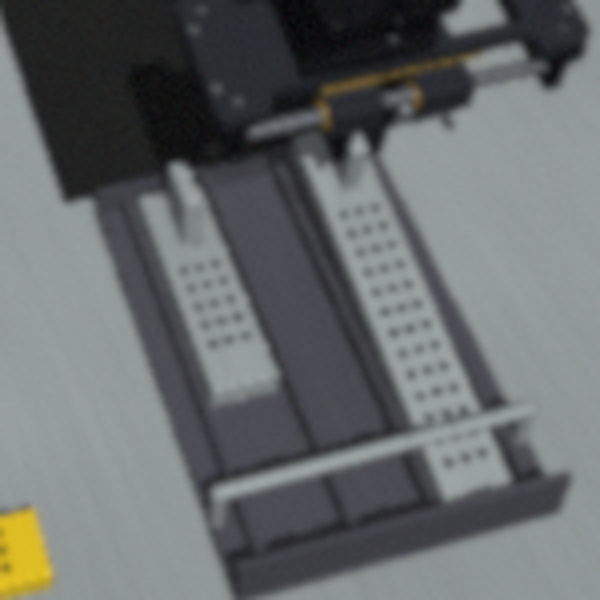

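The front end is raised and the rear is still under the keeper (crop 465,415), with a tilt of 7.6° and only 1.3 N on the wrist. Drawing out 60 mm.

```bash
python3 -m pendant '[0.03,0.3,0,0,0,0,4, 0.03,0.3,0,0,0,0,4, 0.03,0.3,0,0,0,0,4, 0.03,0.3,0,0,0,0,4, 0.03,0.3,0,0,0,0,4, 0,0,0,0,0,0,4]' 60
python3 - <<'E'
from cell import env
import cv2
from h import *
for n,(x0,y0,x1,y1),s in(('side',(260,205,410,355),4),):
    c=env.read_camera(n);cv2.imwrite(f'pics/{n}5.png',cv2.resize(c['image'][y0:y1,x0:x1,::-1],None,fx=s,fy=s,interpolation=cv2.INTER_CUBIC))
E
```

```text
time_s: 5.42
tool_pos: [0.5812, -0.093, 0.0569]
tool_rot: [-90.0, 7.7, -95.7]
force: [-0.5, 0.3, -1.4]
grip_width: 0.0091
```

View pics/side5.png

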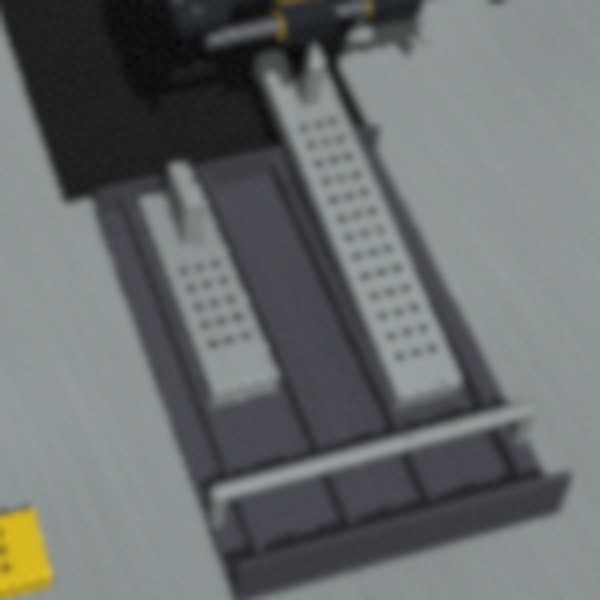

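The rear end (crop 430,395) has cleared the keeper. Next I'll lift it, then draw on to about 130 mm.

```bash
python3 -m pendant '[0,0.05,0.2,0,0,0,4, 0.01,0.1,0.25,0,0,0,4, 0.01,0.1,0.25,0,0,0,4, 0.02,0.2,0.1,0,0,0,4, 0.03,0.3,0,0,0,0,4, 0.03,0.3,0,0,0,0,4, 0.03,0.3,0,0,0,0,4, 0.03,0.3,0,0,0,0,4, 0,0,0,0,0,0,4, 0,0,0,0,0,0,4]' 60
python3 - <<'E'
from cell import env
import cv2
from h import *
for n,(x0,y0,x1,y1),s in(('side',(250,165,410,325),3.75),):
    c=env.read_camera(n);cv2.imwrite(f'pics/{n}6.png',cv2.resize(c['image'][y0:y1,x0:x1,::-1],None,fx=s,fy=s,interpolation=cv2.INTER_CUBIC))
E
```

```text
time_s: 6.72
tool_pos: [0.5874, -0.0296, 0.0886]
tool_rot: [-90.0, 7.6, -95.8]
force: [-0.5, -0.3, -2.0]
grip_width: 0.0092
```

View pics/side6.png

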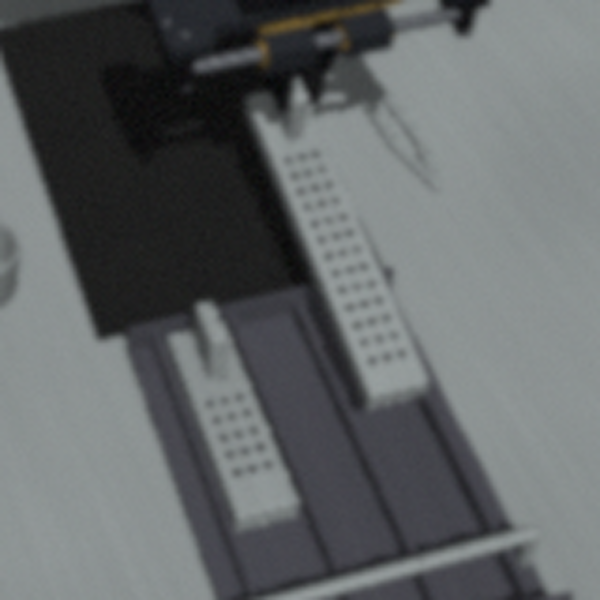

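Carried clear with about 2 N on the wrist and no droop. The front is about 110 mm out and the rear (crop 395,395) is still inside, pointing along the lane. Moving on over the mat and levelling.

```bash
python3 -m pendant '[0.04,0.41,0,0,0,0,4, 0.04,0.41,0,0,0,0,4, 0.04,0.41,0,0,0,0,4, 0.04,0.41,0,0,0,0,4, 0.04,0.41,0,-0.15,0.015,0,4, 0.04,0.41,0,-0.15,0.015,0,4, 0.04,0.41,0,-0.15,0.015,0,4, 0.04,0.41,0,-0.15,0.015,0,4, 0.04,0.41,0,-0.16,0.02,0,4, 0.04,0.41,0,0,0,0,4]' 60
python3 -m pendant '[0,0,0,0,0,0,4, 0,0,0,0,0,0,4]'
python3 - <<'E'
from cell import env
import cv2
from h import *
for n,(x0,y0,x1,y1),s in(('side',(230,125,400,275),3.75),('top',(200,130,360,240),4.5)):
    c=env.read_camera(n);cv2.imwrite(f'pics/{n}7.png',cv2.resize(c['image'][y0:y1,x0:x1,::-1],None,fx=s,fy=s,interpolation=cv2.INTER_CUBIC))
E
```

```text
time_s: 8.02
tool_pos: [0.6032, 0.1377, 0.0888]
tool_rot: [-90.0, 0.1, -95.7]
force: [-0.8, 0.3, -1.8]
grip_width: 0.0093
time_s: 8.28
tool_pos: [0.6035, 0.1337, 0.0885]
tool_rot: [-90.0, -0.0, -95.9]
force: [0.7, 0.5, -2.8]
grip_width: 0.0089
```

View pics/side7.png

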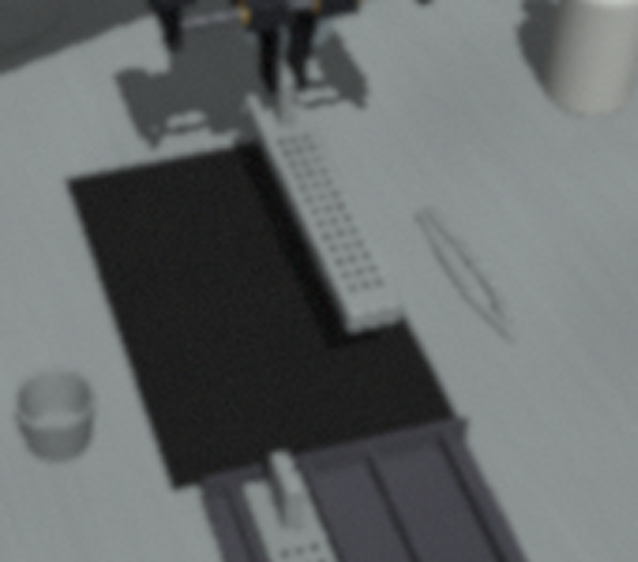

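View pics/top7.png

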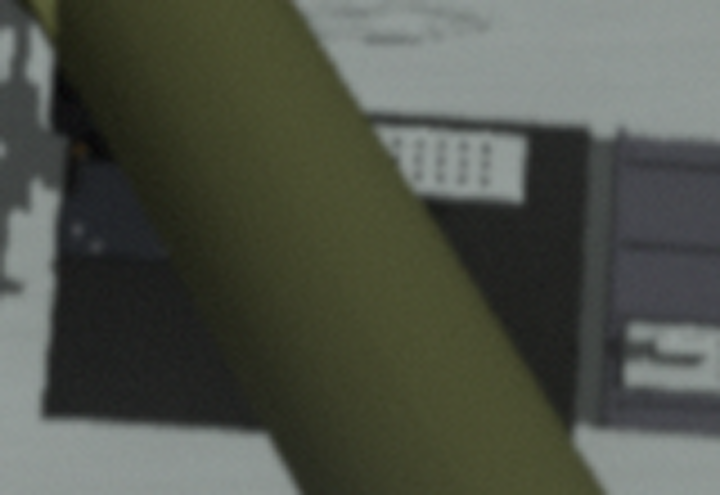

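```bash
python3 -m pendant '[0,0,-0.3,0,0,0,4, 0,0,-0.4,0,0,0,4, 0,0,-0.4,0,0,0,4, 0,0,-0.2,0,0,0,4, 0,0,-0.1,0,0,0,4, 0,0,-0.05,0,0,0,4, 0,0,0,0,0,0,4, 0,0,0,0,0,0,4]'
python3 - <<'E'
from cell import env
import cv2
from h import *
for n,(x0,y0,x1,y1),s in(('side',(230,125,400,275),3.75),):
    c=env.read_camera(n);cv2.imwrite(f'pics/{n}8.png',cv2.resize(c['image'][y0:y1,x0:x1,::-1],None,fx=s,fy=s,interpolation=cv2.INTER_CUBIC))
E
```

```text
time_s: 9.38
tool_pos: [0.6038, 0.1351, 0.0312]
tool_rot: [-89.9, 0.0, -95.8]
force: [0.7, -0.4, -2.3]
grip_width: 0.0091
```

View pics/side8.png

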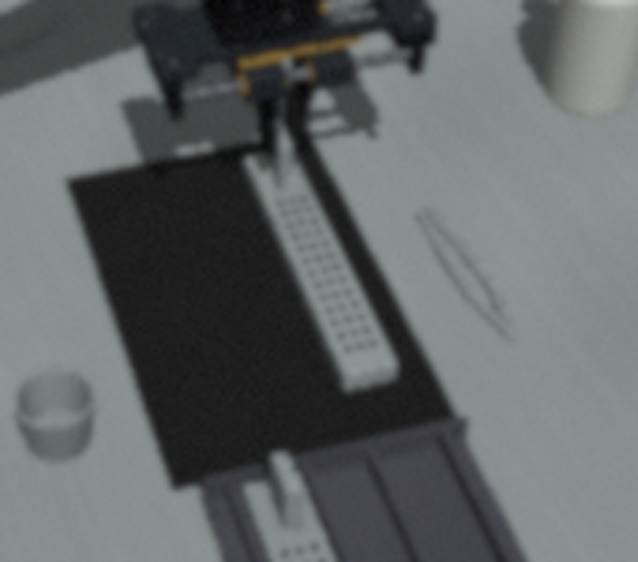

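```bash
python3 - <<'E'
from h import *
c=load('side0.npz')
e=np.radians(-5.5);X=np.array([np.cos(e),np.sin(e)]);Y=np.array([-np.sin(e),np.cos(e)])
m=np.array([.5464,.058])
for nm,p,z in(('front top',(266,157),.022),('rear top',(368,372),.022),('rear bottom',(370,384),.006),('mat far',(190,163),.004)):
    w=ray(c,230+p[0]/3.75-.4,125+p[1]/3.75-.4,z)[:2];print(nm,w.round(4),'mat xy',((w-m)@X).round(4),((w-m)@Y).round(4))
E
```

```text
front top [0.6049 0.1614] mat xy 0.0483 0.1086
rear top [ 0.5821 -0.056 ] mat xy 0.0465 -0.11
rear bottom [ 0.5859 -0.0533] mat xy 0.05 -0.107
mat far [0.5585 0.1961] mat xy -0.0012 0.1386
```

The cassette measures centred on the mat, front at mat y +0.109, rear −0.110, x about 0.048. Lowering the last few millimetres.

```bash
python3 -m pendant '[0,0,-0.05,0,0,0,4, 0,0,-0.04,0,0,0,4, 0,0,-0.02,0,0,0,4, 0,0,0,0,0,0,4, 0,0,0,0,0,0,4]'
```

```text
time_s: 10.05
tool_pos: [0.604, 0.135, 0.0272]
tool_rot: [-89.9, -0.0, -95.8]
force: [-1.0, 0.1, 6.0]
grip_width: 0.0092
```

Touchdown, with 6 N pressing up on the wrist. Releasing slowly and rising.

```bash
python3 -m pendant '[0,0,0,0,0,0,14, 0,0,0,0,0,0,22, 0,0,0,0,0,0,32, 0,0,0,0,0,0,36, 0,0,0.3,0,0,0,36, 0,0,0.5,0,0,0,36, 0,0,0.8,0,0,0,36, 0,0,0.8,0,0,0,36, 0,0,0.8,0,0,0,36]'
python3 -m pendant '[0,0.5,0.8,0,0,0,36, 0,0.9,0.5,0,0,0,36, 0,0.9,0,0,0,0,36, 0,0.9,0,0,0,0,36, 0,0,0,0,0,0,36, 0,0,0,0,0,0,36]'
python3 - <<'E'
from cell import env
import cv2
from h import *
for n,(x0,y0,x1,y1),s in(('side',(190,95,410,345),2.4),('top',(100,95,440,265),2.3)):
    c=env.read_camera(n);np.savez(n+'9.npz',**c);cv2.imwrite(f'pics/{n}9.png',cv2.resize(c['image'][y0:y1,x0:x1,::-1],None,fx=s,fy=s,interpolation=cv2.INTER_CUBIC))
E
```

```text
time_s: 11.18
tool_pos: [0.6038, 0.1353, 0.1573]
tool_rot: [-89.9, 0.0, -95.8]
force: [-0.6, -0.1, -0.1]
grip_width: 0.0358
time_s: 11.92
tool_pos: [0.6038, 0.2623, 0.2073]
tool_rot: [-89.9, -0.0, -95.8]
force: [1.3, -0.8, -1.2]
grip_width: 0.0357
```

View pics/side9.png

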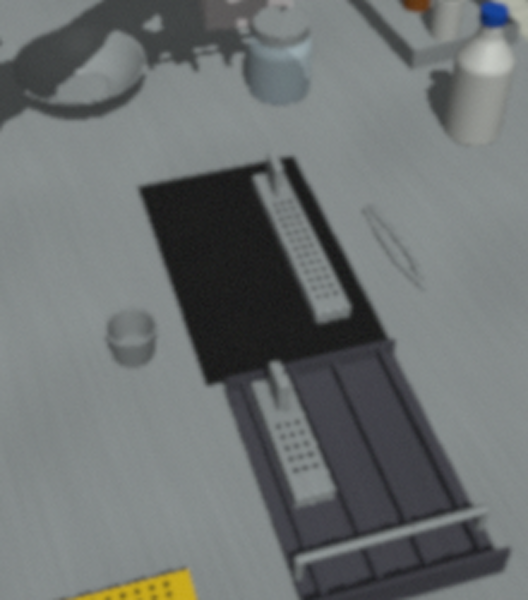

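View pics/top9.png

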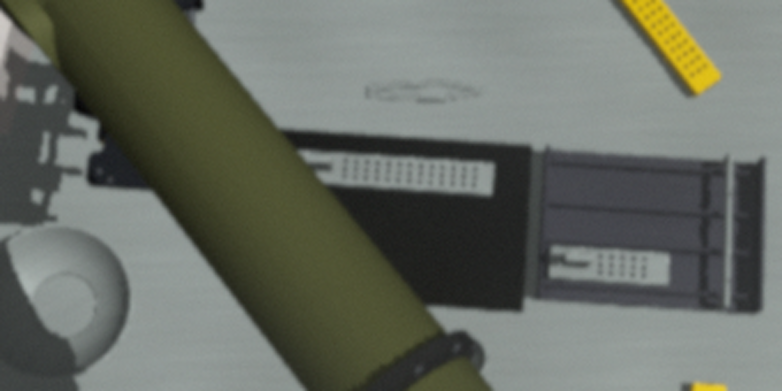

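The cassette lies flat on the mat: side crop (258,175) to (335,315), with mat showing at both ends and on both sides. The short cassette, forceps, cup, dish and jar look to be where they were, and the gripper is well clear. Handing in.

```bash
python3 - <<'E'
from cell import env
print(env.sign_off())
E
```

```text
the job is handed in; nothing more can be done
None
```

The long grey cassette is out of the rack and lying on the mat, released, and the job was handed in at about 12 s. `sign_off` gives no verdict.

- **Lift and draw:** I gripped its handle and tilted the front up 7.6° with the rear still under the keeper. Then I drew it 60 mm along the lane until the rear cleared the bar, lifted it and drew it straight on. After that I levelled it and set it down on the mat.
- **Placing:** Just before the last 4 mm of lowering, the side camera put the front at mat y ≈ +0.109 m, the rear at ≈ −0.110 m and x ≈ +0.048 m, all inside the limits. Contact with the mat showed as 6 N on the wrist. I didn't re-measure after release, but the final pictures show the cassette flat with mat visible on all sides.
- **Everything else:** The short cassette, forceps, cup, dish and jar look unmoved in the final pictures. The gripper ended about 0.2 m up and touching nothing.
- **Disagreement:** The side camera put the mat's far edge about 10 mm nearer than its nominal size would. The cassette's ends still have about 30 mm to spare by that reading.

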